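# Empty the milling canister

### The arm

A 6-joint arm with a two-finger parallel gripper is mounted at the origin on the work surface. World frame = base frame: x ahead of the robot, y to its left, z up, the work surface at z = 0. Lengths are in m, angles in degrees, forces in N, time in s.
With the tool pointing down it reaches from about 0.25 to 0.725 m from the base axis. Payload 9.7 kg.
Tool frame: the origin (TCP) lies at the very end of the fingers, on their centre line; the grasp point (between the pads) lies 19 mm behind it; z points along the fingers, y is the direction in which the jaws open and shut (so a half turn about z gives the same grasp; the last joint's range is limited). The gripper opens to 85 mm and grips with 20 to 120 N. Pads are 22 mm wide; open, the fingers measure 114 mm over their backs; the gripper's body (76 mm by 85 mm) begins 54 mm behind the grasp point. The pads swing forward as they close: fully open they stand 13 mm farther back than shut.
Start: joints at [77.235, 4.979, 10.078, 95.1, 0, 90], TCP at [0.122, 0.536, 0.231] pointing down, gripper open.
Joint ranges: [-179.16, 179.16], [-48.56, 103.87], [-65.8, 70.77], [-126.05, 130.52], [-82.76, 87.17], [-180, 180]. Speed limits (degrees/s): [127.2, 127.2, 147.25, 180, 180, 180].

### API

Orientations are given as [roll, pitch, yaw] about the fixed x, y, z axes, in that order (R = Rz(yaw) Ry(pitch) Rx(roll)).
In Python, from workcell import bot gives the robot as it stands.
- The arm moves only by the shell command python3 -m pendant 'ROWS' [FORCE]. ROWS is JSON, a list that holds one entry, the list of rows, each a list of 7 numbers: the shift along the tool's x, y, z in cm, then the turn, a rotation vector about the tool's x, y, z in rad, then the opening in per cent of the stroke, from 0 (shut) to 100 (fully open). In form: [[[dx, dy, dz, ax, ay, az, gripper], ...]]. A call has 1 to 5 rows; each row shifts and turns the pose as measured when the row begins, along the tool's axes as they then stand; what a row does not reach is not made up. A row lasts 1/12 s, in which the tool goes at most 41.7 mm and 7.16 degrees, less where a joint would pass 70% of its speed; a pose out of reach is approached as far as the arm can. A call with a gripper value outside its range is refused whole. The fingers move at their own pace and stop on an object; FORCE is the grip in N (left out, the last holds). Time passes only in rows, so rows that do not move let the fingers close. It gives the time, the measured TCP pose, the force and the opening at its end, in the units of the state.
- bot.get_obs(): the state, without advancing time (a new reading comes with each control period).
- bot.camera(name): name is "scene" or "top" or "wrist"; returns the picture (400x640x3 uint8, red, green, blue); there is no depth.
- bot.get_calibration(name): a dict with "intrinsics" (3x3 intrinsics, pixels), "pose" (4x4, takes a point from camera to world coordinates); the wrist camera has in their place "T_tool_cam" (4x4, takes a point from camera to tool coordinates, whose origin is the TCP and whose axes are the flange's). Camera axes: x right, y down, z forward; pixel columns grow to the right and rows downward; lengths in m; the calibration is good to about 2 mm. A picture is of the moment at which its call begins: read the wrist's pose just before it. get_calibration takes no time and is no camera call.
- bot.job_done(): hands the job in, once; it reports no verdict.
Trained networks look in the newest picture that a camera, given by its name, has taken for a name from the list of things; names that differ only in an ending like _2 or _b are one class to them, and where a whole thing is asked for, a point or a joint stands for the part that bears it (a point fixed in the world has none). Each returns a list of dicts, best first, with "confidence" (0 to 1); they miss things now and then, are a little off and sometimes report something else, mostly with a low value. They report only what shows in the picture. A call takes as long as a camera call. They do not tell look-alikes from the thing itself.
- bot.masks_of(camera, thing): "pixels" (400x640 bool, what is visible of it) and "extent" ([left, top, right, bottom] in pixels, round what is visible of it).
- bot.mark_of(camera, thing): "uv" ([column, row] in pixels: a listed point, or the origin of a listed thing).
The state is a dict: "time": time; "q": joint angles; "qd": joint speeds; "joint_efforts": joint torques, N m; "ee_pos": TCP position; "tcp_rot": TCP orientation; "wrist_force": force on the tool from outside, world axes, zero at the start; "torque": the same for the moment, N m; "opening": finger opening in m.
Only numpy, scipy, OpenCV 4.12 (cv2) and the standard library are available. Lean on these libraries where they do the work, as an engineer would, in place of code of your own. Each camera call takes 0.05 s, during which the arm holds its last target. There are 200 camera calls.

### The job

Unscrew the cap of the canister on the tipping stand and put it down on the cork mat, knob up; then swing the crank to tip all three steel balls out of the canister into the steel tray. Swing the canister upright again and screw the cap back down fully home, until it will turn no further. Do not shift or knock over the flask, the wash bottle or the beaker.

Things in the scene. Friction and masses are not known exactly. Their poses are not given: they have to be found in the camera images.
- canister (a joint): Tip angle of the canister, rad: 0 upright (a stop), 2.15 fully tipped (a stop), mouth down over the tray. It turns about a level hinge along the stand's y axis, tipping towards the stand's +x. The hinge is stiff: it stays where it is left and needs about 0.8 N m, some 9 N at the crank. The balls roll out beyond about 1.8.
- stand_axis (a point): Point on the hinge axis in the middle of the canister, 120 mm above the table; its axes are those of the grey stand (fixed to the table): x level towards the tray, y along the hinge towards the crank, z up. The stand has a 130 x 190 mm foot and a 12 mm thick post on each side of the canister, up to 140 mm high.
- canister_rim (a point): Centre of the canister's mouth, 71 mm from the hinge axis (191 mm above the table when upright); z out of the mouth, x as the stand's x when upright. Aluminium jacket 88 mm across, neck 63 mm (thread 74 mm), bore 56 mm. Fully home, the cap's x axis is in line with this x axis (either way round) and cap_center is 7.5 mm above this point; a hard stop ends the turn there, felt as over 0.8 N m.
- canister_neck (a point): Middle of the threaded neck, 15 mm below the mouth. Right-hand two-start thread, lead 20 mm a turn, the same after half a turn. From home, 2.5 rad anticlockwise (from above) frees the cap, with a rise of about 7 mm. Set on 2.6 to 2.9 rad anticlockwise of home (or half a turn from that), cap_center rests about 15 mm above the mouth at the start of the thread and that much clockwise brings it home.
- crank_grip (a point): Middle of the crank's grip: a black round bar 12 mm thick, 75 mm long, parallel to the hinge; this point is 112 mm along the hinge (+y) from stand_axis and 90 mm from the hinge axis. At joint value q it lies q - 1.0 rad from straight up, towards the stand's +x: it goes over the top. Free for 30 mm either way along the bar; it can turn between the fingers as it swings.
- cap_center (a point): Centre of the aluminium screw cap (loose, about 0.25 kg), half-way up its 63 mm height; z up through the knob. Skirt and plate 88 mm across, 29 mm high; on it a square black knob 36 x 36 mm, sides along the cap's x and y, from 2.5 mm below to 31.5 mm above this point. Dark ribs along +x and -x show its turn. It starts screwed on, at most 0.3 rad short of home.
- tray: Steel tray fixed on the table on the +x side of the stand, 180 x 190 mm, 38 mm high, wall 4 mm; origin at the centre of its underside.
- tray_in (a point): Centre of the tray's inner floor, 4 mm above the table; x and y along its sides.
- mat_top (a point): Centre of the top of the cork mat, 130 x 130 x 4 mm, fixed to the table: the place for the cap, set down on its skirt with the knob up.
- ball0_center (a point): Centre of a steel grinding ball, 30 mm across, 0.11 kg; in the canister at the start.
- ball1_center (a point): Centre of a steel grinding ball, 30 mm across, 0.11 kg; in the canister at the start.
- ball2_center (a point): Centre of a steel grinding ball, 30 mm across, 0.11 kg; in the canister at the start.
- flask_center (a point): Centre of a white conical flask, 155 mm high, 88 mm across its foot; a bystander, half-way up.
- wash_bottle_center (a point): Centre of a white bottle with a blue cap, 66 mm across, 180 mm high; a bystander.
- beaker_center (a point): Centre of a glass beaker, about 80 mm across, 100 mm high; a bystander.
Mind the look-alikes: they are no part of the job. Of the things that look like the part that bears mat_top, take the one that is nearest to the robot's base at the start.

How it is judged:
By the outcome, as a careful person would: the job done as asked, in the order asked, and still so for the second after the job is handed in, with the robot touching nothing.
It also fails if it takes over 72 s, if anything falls off the work surface, if the arm or the gripper's body presses on something with over 40 N, if the wrist force passes 120 N, or if a joint passes its speed limit or range.

## Working session

There is one attempt and no reset: what is moved stays moved. The work goes in short steps, Python scripts to look and compute and a shell command to move; the robot and the scene stay as the last step left them, time stands still between calls to the robot, and variables do not carry over. Pictures are saved under pics/ and viewed, about 8 in all and at most 12, crops included, and the job is handed in when it is done.

```bash
ls; mkdir -p pics
python3 - <<'E'
from workcell import bot
import cv2,numpy as np
o=bot.get_obs();print(o)
ims=[]
for n in("scene","top"):
    im=bot.camera(n);ims.append(im);cv2.imwrite(f"pics/{n}0.png",im[:,:,::-1])
    c=bot.get_calibration(n);print(n,np.round(c["intrinsics"],1).tolist(),np.round(c["pose"],4).tolist())
    for t in["stand_axis","canister_rim","crank_grip","cap_center","tray_in","mat_top","flask_center","wash_bottle_center","beaker_center"]:
        print(t,[(np.round(m["uv"]).tolist(),round(m["confidence"],2)) for m in bot.mark_of(n,t)])
print(np.round(bot.get_calibration("wrist")["T_tool_cam"],4).tolist(),bot.get_calibration("wrist")["intrinsics"])
cv2.imwrite("pics/both0.png",cv2.resize(np.vstack(ims)[:,:,::-1],(480,600),interpolation=cv2.INTER_AREA))
E
```

```text
pics
{'time': 0.0, 'q': array([ 7.72323713e+01,  5.01150035e+00,  1.00327960e+01,  9.50996712e+01,
       -8.87499391e-04,  9.00008634e+01]), 'qd': array([-0.0292685 , -0.07958172,  0.05753673, -0.03981027,  0.04470878,
        0.03997304]), 'joint_efforts': array([ 4.66474303e-04, -5.20382345e+01,  4.64808583e+01,  1.61032670e-02,
       -3.94711174e-05, -1.21001843e-06]), 'ee_pos': array([0.12149994, 0.53616602, 0.23056438]), 'tcp_rot': array([-1.79921625e+02,  8.88679656e-04,  1.67231509e+02]), 'wrist_force': array([0.31020086, 0.3593982 , 0.27112443]), 'torque': array([-0.0006898 ,  0.00415041,  0.01242685]), 'opening': 0.08528201114204437}
scene [[421.6, 0.0, 328.7], [0.0, 421.6, 195.0], [0.0, 0.0, 1.0]] [[-0.8009, 0.4949, -0.337, 1.0175], [0.5987, 0.6562, -0.4593, 0.4798], [-0.0061, -0.5697, -0.8218, 1.2409], [0.0, 0.0, 0.0, 1.0]]
stand_axis [([377.0, 246.0], 0.97), ([466.0, 310.0], 0.44)]
canister_rim [([467.0, 314.0], 0.45)]
crank_grip [([466.0, 310.0], 0.24)]
cap_center [([380.0, 232.0], 0.65)]
tray_in [([336.0, 288.0], 0.74)]
mat_top [([284.0, 107.0], 0.86), ([323.0, 182.0]
[... 403 characters left out ...]
53.0, 192.0], 0.63)]
crank_grip [([215.0, 214.0], 0.87)]
cap_center [([258.0, 195.0], 0.89), ([268.0, 169.0], 0.39)]
tray_in [([266.0, 167.0], 0.85), ([253.0, 197.0], 0.36)]
mat_top [([362.0, 220.0], 0.84), ([484.0, 260.0], 0.76), ([421.0, 232.0], 0.67)]
flask_center [([370.0, 147.0], 0.77), ([360.0, 220.0], 0.7)]
wash_bottle_center [([171.0, 174.0], 0.77)]
beaker_center [([176.0, 232.0], 0.58), ([215.0, 218.0], 0.48), ([268.0, 169.0], 0.43)]
[[-0.0002, -0.9607, -0.2776, 0.0705], [1.0, -0.0003, 0.0004, -0.0], [-0.0005, -0.2776, 0.9607, -0.1428], [0.0, 0.0, 0.0, 1.0]] [[338.0855595    0.         322.26371045]
 [  0.         338.0855595  203.43985802]
 [  0.           0.           1.        ]]
```

View pics/scene0.png

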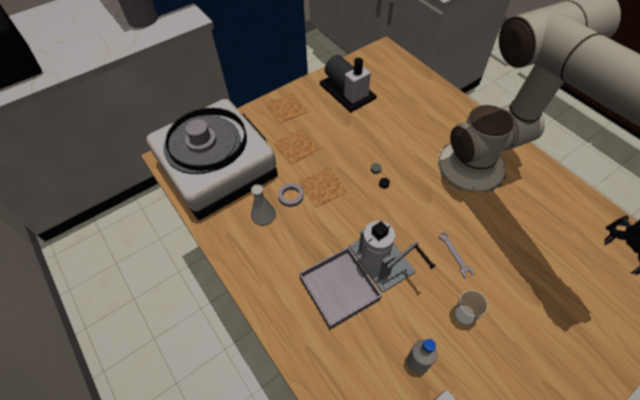

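View pics/top0.png

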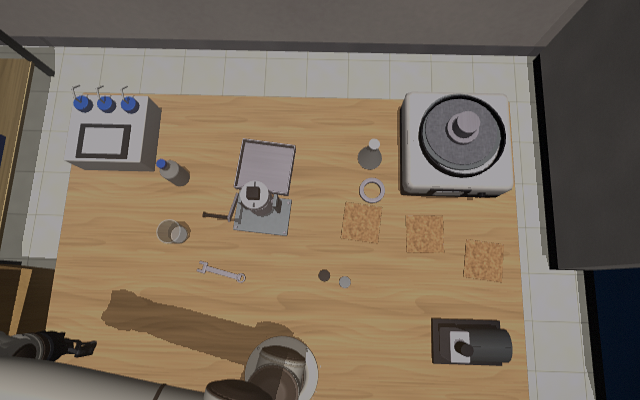

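Three mats: top (362,220), (421,232), (484,260). The first looks nearest to the base, which is at about (282,365). I'll compute positions to confirm that.

```bash
cat > h.py <<'E'
from workcell import bot
import numpy as np,cv2
from scipy.spatial.transform import Rotation as R
def campose(n,o=None):
    c=bot.get_calibration(n);K=c["intrinsics"]
    if n!="wrist": return K,np.array(c["pose"])
    o=o or bot.get_obs();T=np.eye(4);T[:3,:3]=R.from_euler("xyz",o["tcp_rot"],degrees=True).as_matrix();T[:3,3]=o["ee_pos"]
    return K,T@np.array(c["T_tool_cam"])
def ray(n,uv,o=None):
    K,T=campose(n,o);d=T[:3,:3]@np.linalg.inv(K)@[uv[0],uv[1],1];return T[:3,3],d/np.linalg.norm(d)
def onz(n,uv,z,o=None):
    p,d=ray(n,uv,o);return p+d*(z-p[2])/d[2]
def tri(rs):
    A=sum(np.eye(3)-np.outer(d,d) for p,d in rs);b=sum((np.eye(3)-np.outer(d,d))@p for p,d in rs);return np.linalg.solve(A,b)
def proj(n,X,o=None):
    K,T=campose(n,o);q=K@(T[:3,:3].T@(np.asarray(X)-T[:3,3]));return q[:2]/q[2]
E
python3 - <<'E'
from h import *
for uv in[(362,220),(421,232),(484,260)]:
    p=onz("top",uv,.004);print("mat top",p.round(3),np.hypot(*p[:2]).round(3))
for uv in[(323,182),(298,144),(284,107)]:
    p=onz("scene",uv,.004);print("mat scene",p.round(3))
for t,uv,z in[("tray",(266,167),.004),("stand",(257,201),.12),("rim",(253,192),.191),("crank",(215,214),.12+.09*np.cos(1)),("cap",(258,195),.1985),("flask",(370,147),.0775),("wash",(171,174),.09),("beak",(176,232),.05)]:
    print(t,onz("top",uv,z).round(4))
for t,uv,z in[("tray",(336,288),.004),("stand",(377,246),.12),("cap",(380,232),.1985),("flask",(260,201),.0775),("wash",(426,353),.09),("beak",(466,311),.05)]: print("s",t,onz("scene",uv,z).round(4))
for n in("scene","top"):
  bot.camera(n)
  ms=bot.masks_of(n,"tray")
  for m in ms[:1]:
    c=cv2.minAreaRect(np.argwhere(m["pixels"])[:,::-1].astype(np.float32));print(n,m["confidence"],[onz(n,u,.03)[:2].round(3).tolist() for u in cv2.boxPoints(c)])
  for m in bot.masks_of(n,"mat_top"):
    c=cv2.minAreaRect(np.argwhere(m["pixels"])[:,::-1].astype(np.float32));print("mat",n,m["confidence"],[onz(n,u,.004)[:2].round(3).tolist() for u in cv2.boxPoints(c)])
E
```

```text
mat top [ 0.514 -0.258  0.004] 0.575
mat top [ 0.477 -0.462  0.004] 0.664
mat top [ 0.387 -0.675  0.004] 0.778
mat scene [ 0.492 -0.27   0.004]
mat scene [ 0.461 -0.477  0.004]
mat scene [ 0.392 -0.682  0.004]
tray [0.6972 0.0891 0.004 ]
stand [0.5482 0.0927 0.12  ]
rim [0.5618 0.0937 0.191 ]
crank [0.4939 0.2117 0.1686]
cap [0.5512 0.0764 0.1985]
flask [ 0.7562 -0.2765  0.0775]
wash [0.6394 0.394  0.09  ]
beak [0.4485 0.3725 0.05  ]
s tray [0.702  0.0826 0.004 ]
s stand [0.5537 0.0882 0.12  ]
s cap [0.5504 0.0868 0.1985]
s flask [ 0.7376 -0.2887  0.0775]
s wash [0.6441 0.3962 0.09  ]
s beak [0.4568 0.3779 0.05  ]
scene 0.96 [[0.777, -0.021], [0.577, -0.01], [0.614, 0.2], [0.798, 0.181]]
mat scene 0.91 [[0.532, -0.543], [0.38, -0.541], [0.414, -0.407], [0.559, -0.412]]
mat scene 0.89 [[0.438, -0.749], [0.286, -0.733], [0.332, -0.603], [0.476, -0.622]]
mat scene 0.7 [[0.56, -0.331], [0.414, -0.317], [0.453, -0.186], [0.592, -0.203]]
mat top 0.98 [[0.324, -0.6], [0.458, -0.618], [0.449, -0.749], [0.316, -0.728]]
mat top 0.93 [[0.536, -0.411], [0.539, -0.54], [0.41, -0.536], [0.407, -0.41]]
mat top 0.83 [[0.45, -0.181], [0.582, -0.197], [0.566, -0.328], [0.435, -0.31]]
mat top 0.49 [[0.572, 0.314], [0.618, 0.07], [0.53, 0.051], [0.485, 0.293]]
```

```bash
P="python3 -m pendant"; $P '[[[0,0,-3,0,0,0,100],[-2,-1.5,-3,0,0,0,100],[-3.2,-2.1,-1,0,0,0,100],[-3.2,-2.1,-1,0,0,0,100],[-3.2,-2.1,-1,0,0,0,100]]]'; $P '[[[-3.2,-2.15,0,0,0,0,100],[-3.2,-2.15,0,0,0,0,100],[-3.2,-2.15,0,0,0,0,100],[-3.2,-2.15,0,0,0,0,100],[-3.2,-2.15,0,0,0,0,100]]]'; $P '[[[-3.2,-2.15,0,0,0,0,100],[-3.2,-2.15,0,0,0,0,100],[-3.2,-2.15,0,0,0,0,100],[-3.2,-2.15,0,0,0,0,100],[-3.2,-2.15,0,0,0,0,100]]]'
```

```text
time: 1.72
ee_pos: [0.2158, 0.4342, 0.3193]
tcp_rot: [-179.5, -0.1, 167.8]
wrist_force: [1.1, 0.6, 0.1]
opening: 0.0854
time: 2.13
ee_pos: [0.3541, 0.2887, 0.3239]
tcp_rot: [-179.8, 0.1, 167.9]
wrist_force: [0.3, 1.1, 0.3]
opening: 0.0856
time: 2.55
ee_pos: [0.493, 0.1411, 0.3261]
tcp_rot: [-180.0, 0.3, 167.9]
wrist_force: [0.6, 1.6, 0.1]
opening: 0.0854
```

```bash
P="python3 -m pendant"; $P '[[[-3,-2.1,0,0,0,0,100],[-2.2,-1.7,0,0,0,0,100],[0,0,0,0,0,0,100],[0,0,0,0,0,0,100]]]'
python3 - <<'E'
from h import *
o=bot.get_obs();print(o["q"].round(1),o["ee_pos"].round(4),o["tcp_rot"].round(1),o["time"])
im=bot.camera("wrist");cv2.imwrite("pics/w1.png",im[:,:,::-1])
for t,z in[("cap_center",.1985),("canister_rim",.191),("crank_grip",.1686)]:
  for m in bot.mark_of("wrist",t): print(t,np.round(m["uv"]),round(m["confidence"],2),onz("wrist",m["uv"],z,o).round(4))
E
```

```text
time: 2.88
ee_pos: [0.5418, 0.0837, 0.3245]
tcp_rot: [-179.9, 0.2, 167.5]
wrist_force: [0.7, -0.6, -0.5]
opening: 0.0853
[  8.9   8.   24.  105.8  -0.2  21.4] [0.5418 0.0837 0.3245] [-179.9    0.2  167.5] 2.8833
cap_center [328. 208.] 0.77 [0.5543 0.0861 0.1985]
canister_rim [451.  95.] 0.33 [0.4875 0.1984 0.191 ]
crank_grip [453.  97.] 0.84 [0.4902 0.2073 0.1686]
```

View pics/w1.png

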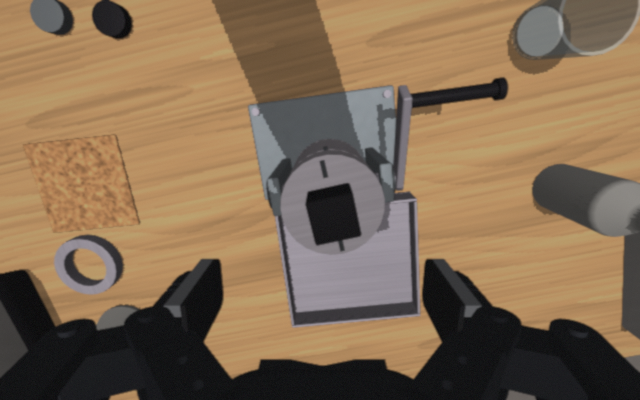

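The wrist view shows the cap disc around (333,203), the knob at (333,214) and ribs at (323,169) and (340,245). The crank bar runs from (412,99) to (500,89), and the near mat is at (82,183). Next I'll work out the yaws and check a model overlay.

Run:
```python
from h import *
o=bot.get_obs()
f=lambda uv,z:onz("wrist",uv,z,o)
ang=lambda a,b:np.degrees(np.arctan2(*(b-a)[1::-1]))
print("ribs",f((323,169),.196),f((340,245),.196),ang(f((322,160),.196),f((342,250),.196)))
print("bar",ang(f((412,99),.1686),f((500,89),.1686))-90, f((412,99),.1686),f((500,89),.1686))
print("tray far edge",ang(f((296,325),.038),f((418,313),.038))-90)
print("foot near edge",ang(f((250,105),.006),f((390,87),.006))-90)
mc=[(25,145),(116,136),(138,223),(53,233)]
print("mat",[f(u,.004)[:2].round(3).tolist() for u in mc],np.mean([f(u,.004) for u in mc],0))
im=cv2.imread("pics/w1.png")
c=np.array([.5543,.0861]);import itertools
def draw(c,yaw,cyaw):
    big=cv2.resize(im[140:270,250:420],None,fx=4,fy=4,interpolation=cv2.INTER_CUBIC)
    def pl(P,col): cv2.polylines(big,[np.array([(proj("wrist",p,o)-[250,140]+.5)*4 for p in P]).astype(int)],True,col,1)
    def sq(r,z,a): return [[c[0]+r*(np.cos(a)*i-np.sin(a)*j),c[1]+r*(np.sin(a)*i+np.cos(a)*j),z] for i,j in((1,1),(1,-1),(-1,-1),(-1,1))]
    pl([[c[0]+.044*np.cos(t),c[1]+.044*np.sin(t),.196] for t in np.linspace(0,6.28,60)],(0,255,0))
    pl(sq(.018,.23,cyaw),(0,0,255));pl(sq(.018,.196,cyaw),(255,0,0));return big
a=np.radians(ang(f((322,160),.196),f((342,250),.196)))
cv2.imwrite("pics/ov.png",draw(c,0,a))
```

```text
ribs [0.52080434 0.09054709 0.196     ] [0.58926032 0.09074305 0.196     ] 0.13070936512880516
bar -6.084108030952052 [0.48337856 0.17568621 0.1686    ] [0.49117387 0.24882067 0.1686    ]
tray far edge -5.756322388460589
foot near edge -5.348468735247778
mat [[0.437, -0.306], [0.452, -0.181], [0.576, -0.197], [0.564, -0.325]] [ 0.50741845 -0.25213551  0.004     ]
```

View pics/ov.png

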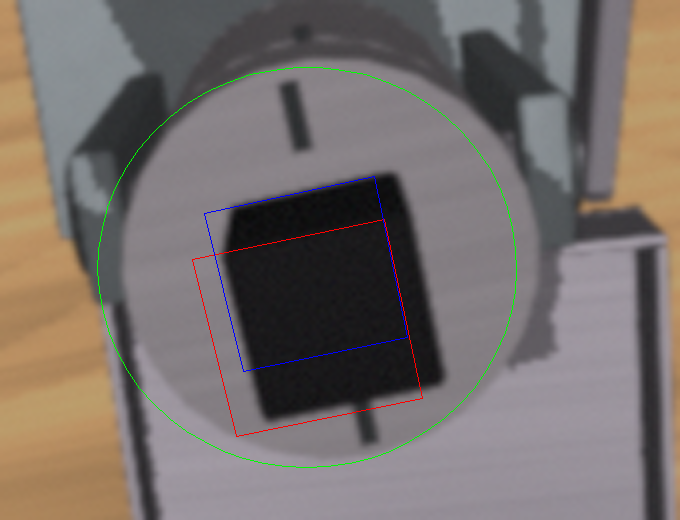

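The overlay shows the cap axis about 6 px to the right of my estimate, so it is at (0.554, 0.091). The ribs put cap yaw at about 0°, and stand yaw is about −5.7°, so the cap is 0.10 rad short of home. I'll align to yaw 180 and descend.

```bash
P="python3 -m pendant"; $P '[[[-1.1,1.0,0,0,0,0,100],[0,0,1,0,0,-0.11,100],[0,0,2,0,0,-0.11,100],[0,0,1,0,0,0,100],[0,0,0,0,0,0,100]]]'
python3 - <<'E'
from h import *
o=bot.get_obs();print(o["q"].round(1),o["ee_pos"].round(4),o["tcp_rot"].round(1))
im=bot.camera("wrist");cv2.imwrite("pics/w2.png",im[:,:,::-1])
big=im[:,:,::-1].copy()
c=np.array([.5545,.091])
def pl(P,col): cv2.polylines(big,[np.array([proj("wrist",p,o) for p in P]).astype(int)],True,col,1)
sq=lambda r,z:[[c[0]+r*i,c[1]+r*j,z] for i,j in((1,1),(1,-1),(-1,-1),(-1,1))]
pl([[c[0]+.044*np.cos(t),c[1]+.044*np.sin(t),.196] for t in np.linspace(0,6.28,60)],(0,255,0));pl(sq(.018,.23),(0,0,255))
cv2.imwrite("pics/ov2.png",big)
E
```

```text
time: 3.5
ee_pos: [0.5516, 0.0991, 0.2872]
tcp_rot: [-179.9, 0.6, -178.6]
wrist_force: [-0.6, -0.3, 0.4]
opening: 0.0853
[ 10.3   7.6  19.2 101.1  -0.2   8.9] [0.5516 0.0991 0.2872] [-179.9    0.6 -178.6]
```

View pics/ov2.png

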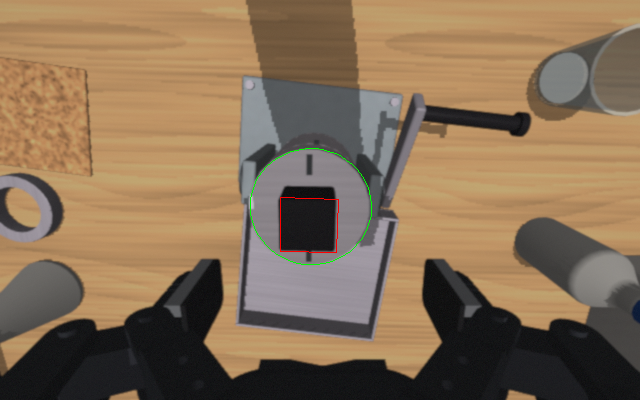

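The overlay fits to about 1 px: disc centre (310,207), knob (308,224), with the knob square to the tool. Centre and descend.

```bash
P="python3 -m pendant"; $P '[[[-0.3,-0.85,0.5,0,0,0,100],[0,0,2.5,0,0,0,100],[0,0,2.5,0,0,0,100],[0,0,2.2,0,0,0,100],[0,0,0.8,0,0,0,100]]]';$P '[[[0,0,0,0,0,0,100]]]'; python3 -c "
from h import *
o=bot.get_obs();print(o['ee_pos'].round(4),o['tcp_rot'].round(1))"
```

```text
time: 3.97
ee_pos: [0.5575, 0.0913, 0.2072]
tcp_rot: [180.0, 1.3, -178.6]
wrist_force: [0.1, -0.5, 0.1]
opening: 0.0851
time: 4.05
ee_pos: [0.557, 0.091, 0.2062]
tcp_rot: [-180.0, 1.2, -178.6]
wrist_force: [-1.0, -0.5, 0.5]
opening: 0.0857
[0.557  0.091  0.2062] [-180.     1.2 -178.6]
```

```bash
P="python3 -m pendant"; $P '[[[0.25,0,0.3,0,-0.02,0,100],[0,0,0.5,0,0,0,100],[0,0,0,0,0,0,60],[0,0,0,0,0,0,30],[0,0,0,0,0,0,10]]]' 100;$P '[[[0,0,0,0,0,0,10],[0,0,0,0,0,0,10],[0,0,0,0,0,0,10],[0,0,0,0,0,0,10]]]'; python3 -c "
from h import *
o=bot.get_obs();print(o['ee_pos'].round(4),o['tcp_rot'].round(1),o['torque'])"
```

```text
time: 4.47
ee_pos: [0.5562, 0.0906, 0.2032]
tcp_rot: [180.0, 2.6, -178.7]
wrist_force: [0.8, -0.5, 0.4]
opening: 0.0515
time: 4.8
ee_pos: [0.557, 0.0907, 0.2045]
tcp_rot: [180.0, 2.6, -178.7]
wrist_force: [0.1, -0.0, 1.3]
opening: 0.0341
[0.557  0.0907 0.2045] [ 180.     2.6 -178.7] [-0.01404679  0.09888001  0.00278496]
```

```bash
P="python3 -m pendant"; $P '[[[0,0,0,0,0,0,65],[0,0,0,0,0,0,65],[0.2,0,0.2,0,0.045,0,65],[0,0,0.3,0,0,0,65],[0,0,0,0,0,0,65]]]' 100; python3 -c "
from h import *
o=bot.get_obs();print(o['ee_pos'].round(4),o['tcp_rot'].round(1),o['torque'])"
```

```text
time: 5.22
ee_pos: [0.5554, 0.0908, 0.1996]
tcp_rot: [180.0, 0.1, -178.7]
wrist_force: [0.8, 0.7, 0.2]
opening: 0.0558
[0.5554 0.0908 0.1996] [ 1.800e+02  1.000e-01 -1.787e+02] [-0.01627872  0.01867337  0.05401966]
```

Close, then a first twist to feel it.

```bash
P="python3 -m pendant"; $P '[[[0.1,0,0,0,0,0,10],[0,0,0,0,0,0,10],[0,0,0,0,0,0,10],[0,0,0,0,0,0,10],[0,0,0,0,0,0,10]]]' 110; python3 -c "
from h import *
o=bot.get_obs();print(o['ee_pos'].round(4),o['tcp_rot'].round(1),o['torque'],o['q'].round(1))"; $P '[[[0,0,-0.03,0,0,-0.1,10],[0,0,-0.04,0,0,-0.12,10],[0,0,-0.04,0,0,-0.12,10],[0,0,-0.04,0,0,-0.12,10]]]'; python3 -c "
from h import *
o=bot.get_obs();print(o['ee_pos'].round(4),o['tcp_rot'].round(1),o['torque'])"
```

```text
time: 5.63
ee_pos: [0.5542, 0.0907, 0.1998]
tcp_rot: [180.0, 0.3, -178.7]
wrist_force: [1.4, 0.3, -0.9]
opening: 0.0346
[0.5542 0.0907 0.1998] [ 180.     0.3 -178.7] [-0.02568026 -0.16724618  0.02142715] [ 9.3  5.7  7.4 91.4 -0.   8. ]
time: 5.97
ee_pos: [0.5536, 0.0905, 0.2003]
tcp_rot: [-179.9, 0.2, -151.5]
wrist_force: [0.7, -1.9, 0.5]
opening: 0.0343
[0.5536 0.0905 0.2003] [-179.9    0.2 -151.5] [-0.34010561 -0.25483806 -0.05797293]
```

```bash
P="python3 -m pendant"; $P '[[[0,0,-0.07,0,0,-0.12,10],[0,0,-0.06,0,0,-0.12,10],[0,0,-0.06,0,0,-0.12,10],[0,0,-0.06,0,0,-0.12,10],[0,0,-0.06,0,0,-0.12,10]]]';  $P '[[[0,0,-0.06,0,0,-0.12,10],[0,0,-0.06,0,0,-0.12,10],[0,0,-0.06,0,0,-0.12,10],[0,0,-0.06,0,0,-0.12,10],[0,0,-0.06,0,0,-0.12,10]]]';python3 -c "
from h import *
o=bot.get_obs();print(o['ee_pos'].round(4),o['tcp_rot'].round(1),o['torque'],o['q'].round(1))"
```

```text
time: 6.38
ee_pos: [0.5532, 0.09, 0.2024]
tcp_rot: [-179.8, 0.0, -115.7]
wrist_force: [0.1, -1.0, -2.7]
opening: 0.0346
time: 6.8
ee_pos: [0.553, 0.0899, 0.2045]
tcp_rot: [-179.8, -0.1, -79.9]
wrist_force: [0.8, -0.4, -2.4]
opening: 0.0342
[0.553  0.0899 0.2045] [-1.798e+02 -1.000e-01 -7.990e+01] [-0.00674116 -0.10757864 -0.00670758] [  9.3   5.7   7.9  92.   -0.1 -90.8]
```

```bash
P="python3 -m pendant"; $P '[[[0,0,-0.07,0,0,-0.12,10],[0,0,-0.07,0,0,-0.12,10],[0,0,-0.07,0,0,-0.12,10],[0,0,-0.07,0,0,-0.12,10],[0,0,-0.07,0,0,-0.12,10]]]';  $P '[[[0,0,-0.07,0,0,-0.12,10],[0,0,-0.1,0,0,-0.05,10],[0,0,-0.3,0,0,0,10],[0,0,-0.5,0,0,0,10]]]';python3 -c "
from h import *
o=bot.get_obs();print(o['ee_pos'].round(4),o['tcp_rot'].round(1),o['torque'],o['q'].round(1))"
```

```text
time: 7.22
ee_pos: [0.5522, 0.0899, 0.2065]
tcp_rot: [180.0, -0.1, -44.1]
wrist_force: [2.5, -0.7, -3.4]
opening: 0.0343
time: 7.55
ee_pos: [0.5518, 0.0891, 0.2145]
tcp_rot: [179.8, -0.1, -33.6]
wrist_force: [0.9, -1.7, -4.7]
opening: 0.0345
[0.5518 0.0891 0.2145] [ 1.798e+02 -1.000e-01 -3.360e+01] [-0.16741596 -0.28782177  0.04324235] [   9.3    6.     9.3   93.4   -0.2 -137.1]
```

```bash
P="python3 -m pendant"; $P '[[[0,0,-2,0,0,0,10],[0,0,-2.5,0,0,0.1,10],[0,0,-1.5,0,0,0.1,10],[0,0,0,0,0,0.1,10],[1.5,1.6,0,0,0,0,10]]]';  $P '[[[2.5,2.7,0,0,0,0,10],[2.5,2.7,0,0,0,0,10],[2.5,2.7,0,0,0,0,10],[2.5,2.7,0,0,0,0,10],[2.5,2.7,0,0,0,0,10]]]';  $P '[[[2.5,2.7,0,0,0,0,10],[2.5,2.7,0,0,0,0,10],[1.5,1.7,0,0,0,0,10],[0,0,0,0,0,0,10]]]';python3 -c "
from h import *
o=bot.get_obs();print(o['ee_pos'].round(4),o['tcp_rot'].round(1),o['torque'],o['q'].round(1))"
```

```text
time: 7.97
ee_pos: [0.5479, 0.0698, 0.278]
tcp_rot: [179.8, 0.0, -52.2]
wrist_force: [0.6, -0.5, -3.9]
opening: 0.0346
time: 8.38
ee_pos: [0.5162, -0.1135, 0.2805]
tcp_rot: [180.0, 0.0, -52.5]
wrist_force: [1.1, -0.7, -3.4]
opening: 0.0347
time: 8.72
ee_pos: [0.4957, -0.2178, 0.2819]
tcp_rot: [180.0, -0.1, -53.3]
wrist_force: [0.6, 0.4, -3.2]
opening: 0.0346
[ 0.4957 -0.2178  0.2819] [ 1.80e+02 -1.00e-01 -5.33e+01] [-0.01246042 -0.04180311  0.04216727] [-2.370e+01  5.200e+00  1.600e+01  1.008e+02 -1.000e-01 -1.504e+02]
```

```bash
P="python3 -m pendant"; $P '[[[3.4,1.2,1,0,0,0,10],[0,0,3.8,0,0,0,10],[0,0,3.8,0,0,0,10],[0,0,3.8,0,0,0,10],[0,0,3.8,0,0,0,10]]]';  $P '[[[0,0,3.8,0,0,0,10],[0,0,1,0,0,0,10],[0,0,0,0,0,0,10]]]';python3 -c "
from h import *
o=bot.get_obs();print(o['ee_pos'].round(4),o['tcp_rot'].round(1),o['torque'],o['q'].round(1))"
```

```text
time: 9.13
ee_pos: [0.5124, -0.2586, 0.1263]
tcp_rot: [-179.5, -1.0, -54.2]
wrist_force: [1.0, -0.1, -3.1]
opening: 0.0345
time: 9.38
ee_pos: [0.5096, -0.2562, 0.0689]
tcp_rot: [-179.7, -0.4, -54.5]
wrist_force: [0.1, -0.2, -2.9]
opening: 0.0342
[ 0.5096 -0.2562  0.0689] [-179.7   -0.4  -54.5] [ 0.0212055  -0.0089863  -0.02197254] [-2.670e+01  7.200e+00 -5.500e+00  7.680e+01  1.000e-01 -1.522e+02]
```

```bash
P="python3 -m pendant"; $P '[[[0.3,-0.1,1.5,0,0,0,10],[0,0,1.0,0,0,0,10],[0,0,0.3,0,0,0,10],[0,0,0.2,0,0,0,10]]]';  $P '[[[0,0,0.15,0,0,0,10],[0,0,0.15,0,0,0,10]]]'; $P '[[[0,0,0.1,0,0,0,10],[0,0,0,0,0,0,10]]]'
```

```text
time: 9.72
ee_pos: [0.5154, -0.2584, 0.0453]
tcp_rot: [-179.5, -0.7, -54.6]
wrist_force: [-0.3, -0.0, -2.9]
opening: 0.0343
time: 9.88
ee_pos: [0.5167, -0.2589, 0.0451]
tcp_rot: [-179.4, -0.9, -54.7]
wrist_force: [0.4, 0.2, -3.1]
opening: 0.0348
time: 10.05
ee_pos: [0.5175, -0.2592, 0.0457]
tcp_rot: [-179.4, -1.0, -54.7]
wrist_force: [0.3, -1.0, -3.9]
opening: 0.0344
```

```bash
P="python3 -m pendant"; $P '[[[-0.9,0.45,0.4,0,0,0,10],[0,0,0.5,0,0,0,10],[0,0,0.3,0,0,0,10]]]';python3 -c "
from h import *
o=bot.get_obs();print(o['ee_pos'].round(4),o['tcp_rot'].round(1),o['torque'],o['q'].round(1))"
```

```text
time: 10.3
ee_pos: [0.5105, -0.2556, 0.0372]
tcp_rot: [-179.2, -1.3, -54.7]
wrist_force: [2.3, -2.9, 16.5]
opening: 0.0342
[ 0.5105 -0.2556  0.0372] [-179.2   -1.3  -54.7] [-0.44543127  0.05147092  0.12193447] [-2.66e+01  7.00e+00 -9.20e+00  7.22e+01  1.00e-01 -1.52e+02]
```

```bash
P="python3 -m pendant"; $P '[[[0,0,-0.1,0,0,0,65],[0,0,0,0,0,0,70],[0,0,0,0,0,0,75],[0,0,-2.5,0,0,0,85],[0,0,-3.5,0,0,0,85]]]';$P '[[[0,0,-3.8,0,0,0,100],[0,0,-3.8,0,0,0,100],[0,0,-3.8,0,0,0,100],[0,0,-3.0,0,0,0,100],[0,0,0,0,0,0,100]]]';python3 - <<'E'
from h import *
o=bot.get_obs();print(o['ee_pos'].round(4),o['tcp_rot'].round(1),o['q'].round(1))
im=bot.camera("wrist");cv2.imwrite("pics/w3.png",im[:,:,::-1])
E
```

```text
time: 10.72
ee_pos: [0.5079, -0.2545, 0.0946]
tcp_rot: [-179.4, -1.0, -54.7]
wrist_force: [-0.4, -1.2, 0.1]
opening: 0.0727
time: 11.13
ee_pos: [0.5055, -0.2535, 0.2507]
tcp_rot: [-179.2, -1.3, -54.7]
wrist_force: [-0.1, -0.2, 1.1]
opening: 0.0853
[ 0.5055 -0.2535  0.2507] [-179.2   -1.3  -54.7] [-2.67e+01  6.00e+00  1.33e+01  9.58e+01  1.00e-01 -1.52e+02]
```

View pics/w3.png

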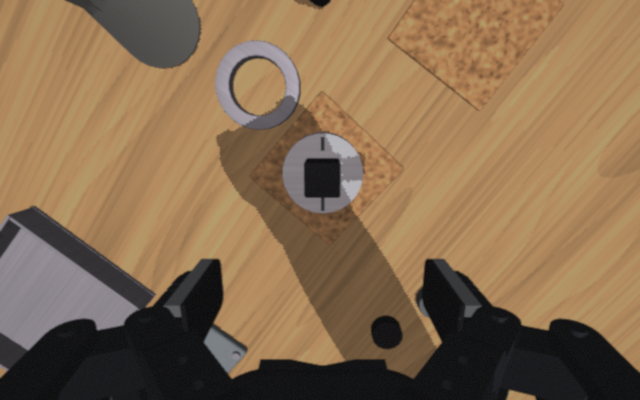

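The cap sits on the near mat, knob up, at (322,173). Now to the crank: turn to yaw −95.7 and travel across.

```bash
P="python3 -m pendant"; $P '[[[0,0,-0.5,0,0,0.12,100],[0,0,-0.5,0,0,0.12,100],[0,0,-0.5,0,0,0.12,100],[0,0,-0.5,0,0,0.12,100],[0,0,0,0,0,0.12,100]]]';$P '[[[0,0,0,0,0,0.12,100],[-3.5,0.4,0,0,0,0,100],[-3.8,0.5,0,0,0,0,100],[-3.8,0.5,0,0,0,0,100],[-3.8,0.5,0,0,0,0,100]]]';$P '[[[-3.8,0.5,0,0,0,0,100],[-3.8,0.5,0,0,0,0,100],[-3.8,0.5,0,0,0,0,100],[-3.8,0.5,0,0,0,0,100],[-3.8,0.5,0,0,0,0,100]]]';python3 - <<'E'
from h import *
o=bot.get_obs();print(o['ee_pos'].round(4),o['tcp_rot'].round(1),o['q'].round(1))
E
```

```text
time: 11.6
ee_pos: [0.5055, -0.2535, 0.2648]
tcp_rot: [-178.8, -0.5, -90.2]
wrist_force: [0.4, -0.5, -0.1]
opening: 0.0855
time: 12.02
ee_pos: [0.5066, -0.1051, 0.255]
tcp_rot: [-179.3, -0.3, -98.5]
wrist_force: [0.8, -0.0, 0.4]
opening: 0.0853
time: 12.43
ee_pos: [0.5077, 0.0951, 0.2471]
tcp_rot: [-179.7, -0.3, -98.6]
wrist_force: [0.5, -0.6, -0.1]
opening: 0.0855
[0.5077 0.0951 0.2471] [-179.7   -0.3  -98.6] [ 10.9   0.5   7.2  96.5  -0.4 -70.5]
```

```bash
P="python3 -m pendant"; $P '[[[-3.8,1.1,0,0,0,0,100],[-3.8,1.1,0,0,0,0,100],[-3.4,1.0,0,0,0,0,100],[0,0,0,0,0,-0.05,100],[0,0,0,0,0,0,100]]]';python3 - <<'E'
from h import *
o=bot.get_obs();print(o['ee_pos'].round(4),o['tcp_rot'].round(1),o['q'].round(1))
im=bot.camera("wrist");cv2.imwrite("pics/w4.png",im[:,:,::-1])
for t,z in[("crank_grip",.1686),("canister_rim",.191)]:
  for m in bot.mark_of("wrist",t): print(t,np.round(m["uv"]),round(m["confidence"],2),onz("wrist",m["uv"],z,o).round(4))
print(proj("wrist",[.490,.210,.1686],o))
E
```

```text
time: 12.85
ee_pos: [0.4892, 0.2215, 0.2381]
tcp_rot: [179.9, -0.5, -95.2]
wrist_force: [1.2, -0.7, -0.1]
opening: 0.0857
[0.4892 0.2215 0.2381] [179.9  -0.5 -95.2] [ 24.6   3.7   9.5  96.2  -0.4 -60.2]
crank_grip [321. 199.] 0.71 [0.4886 0.209  0.1686]
[319.1298375  200.82088172]
```

View pics/w4.png

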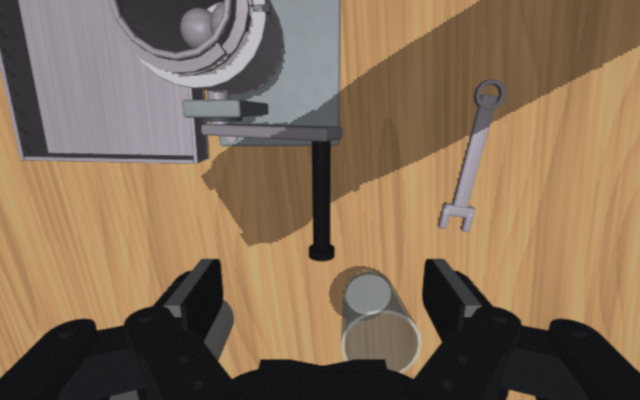

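Bar spans (321,140)–(321,250), its middle about (321,198), and is centred between the fingers. Descend and close.

```bash
P="python3 -m pendant"; $P '[[[0.9,0,2,0,0,0,100],[0,0,3,0,0,0,100],[0,0,2.7,0,0,0,100],[0,0,0.8,0,0,0,100],[0,0,0,0,0,0,100]]]';python3 - <<'E'
from h import *
o=bot.get_obs();print(o['ee_pos'].round(4),o['tcp_rot'].round(1),o['q'].round(1))
E
```

```text
time: 13.42
ee_pos: [0.4911, 0.2038, 0.1524]
tcp_rot: [-179.9, -0.4, -96.4]
wrist_force: [-0.2, 0.6, 0.4]
opening: 0.0854
[0.4911 0.2038 0.1524] [-179.9   -0.4  -96.4] [ 22.8   1.7  -2.1  86.3  -0.4 -60.8]
```

```bash
P="python3 -m pendant"; $P '[[[-0.9,-0.1,0.3,0,0,0,70],[0,0,0,0,0,0,30],[0,0,0,0,0,0,0],[0,0,0,0,0,0,0],[0,0,0,0,0,0,0]]]' 50;$P '[[[0,0,0,0,0,0,0],[0,0,0,0,0,0,0],[0,0,0,0,0,0,0]]]';python3 - <<'E'
from h import *
o=bot.get_obs();print(o['ee_pos'].round(4),o['tcp_rot'].round(1),o['q'].round(1))
E
```

```text
time: 13.83
ee_pos: [0.4955, 0.2127, 0.1542]
tcp_rot: [-179.6, -0.3, -96.7]
wrist_force: [0.1, 0.0, -0.7]
opening: 0.0256
time: 14.08
ee_pos: [0.4893, 0.2134, 0.1552]
tcp_rot: [179.7, -0.3, -96.5]
wrist_force: [6.7, -1.6, -8.7]
opening: 0.0102
[0.4893 0.2134 0.1552] [179.7  -0.3 -96.5] [ 23.6   2.3  -1.2  86.9  -0.1 -59.9]
```

```bash
P="python3 -m pendant"; $P '[[[0,-1.2,-1.5,0,0,0,0],[0,-1.5,-1.2,0,0,0,0],[0,-1.75,-0.85,0,0,0,0]]]';python3 - <<'E'
from h import *
o=bot.get_obs();p=o['ee_pos'];print(p.round(4),o['tcp_rot'].round(1),o['torque'].round(2),[np.dot(p[:2]-[.5543,.0907],[.995,-.099]).round(4),(p[2]-.1066).round(4)])
E
```

```text
time: 14.33
ee_pos: [0.523, 0.2106, 0.1881]
tcp_rot: [178.3, -0.3, -96.1]
wrist_force: [-26.1, 2.0, 16.1]
opening: 0.0101
[0.523  0.2106 0.1881] [178.3  -0.3 -96.1] [0.55 5.42 0.22] [np.float64(-0.043), np.float64(0.0815)]
```

```bash
P="python3 -m pendant"; $P '[[[0,-1.7,-0.6,0,0,0,0],[0,-1.8,-0.3,0,0,0,0],[0,-1.8,0.05,0,0,0,0],[0,-1.8,0.4,0,0,0,0]]]';python3 - <<'E'
from h import *
o=bot.get_obs();p=o['ee_pos'];s,z=[np.dot(p[:2]-[.5543,.0907],[.995,-.099]),p[2]-.1066];print(p.round(4),o['tcp_rot'].round(1),o['torque'].round(2),s,z,np.arctan2(s,z),np.hypot(s,z))
E
```

```text
time: 14.67
ee_pos: [0.5855, 0.2052, 0.199]
tcp_rot: [177.4, 0.0, -95.8]
wrist_force: [-13.1, 0.7, 9.6]
opening: 0.0095
[0.5855 0.2052 0.199 ] [177.4   0.  -95.8] [0.25 3.34 0.18] 0.019714099507336897 0.09236927780739515 0.21027219141844608 0.09444961197403048
```

```bash
P="python3 -m pendant"; $P '[[[0,-1.7,0.75,0,0,0,0],[0,-1.6,0.9,0,0,0,0],[0,-1.35,1.2,0,0,0,0],[0,-1.0,1.4,0,0,0,0]]]';python3 - <<'E'
from h import *
o=bot.get_obs();p=o['ee_pos'];s,z=[np.dot(p[:2]-[.5543,.0907],[.995,-.099]),p[2]-.1066];print(p.round(4),o['tcp_rot'].round(1),o['torque'].round(2),s,z,np.arctan2(s,z),np.hypot(s,z))
E
```

```text
time: 15.0
ee_pos: [0.6386, 0.2007, 0.1629]
tcp_rot: [177.3, 0.3, -95.7]
wrist_force: [-9.5, -1.6, 10.7]
opening: 0.0097
[0.6386 0.2007 0.1629] [177.3   0.3 -95.7] [-0.29  2.34  0.07] 0.07294552018885109 0.056253954700899805 0.9138787187922747 0.09211707949730587
```

```bash
P="python3 -m pendant"; $P '[[[0,-0.6,0.9,0,0,0,0],[0,-0.5,1.0,0,0,0,0],[0,-0.2,0.6,0,0,0,0],[0,0,0.3,0,0,0,0],[0,0,0.2,0,0,0,0]]]';$P '[[[0,0,0,0,0,0,0],[0,0,0,0,0,0,0],[0,0,0,0,0,0,0],[0,0,0,0,0,0,0],[0,0,0,0,0,0,0]]]';python3 - <<'E'
from h import *
o=bot.get_obs();p=o['ee_pos'];s,z=[np.dot(p[:2]-[.5543,.0907],[.995,-.099]),p[2]-.1066];print(p.round(4),o['tcp_rot'].round(1),o['torque'].round(2),s,z,np.arctan2(s,z),np.hypot(s,z))
a=bot.camera("top");b=bot.camera("scene")
for i in range(3):print([(np.round(m["uv"]),round(m["confidence"],2)) for n in("top","scene") for m in bot.mark_of(n,f"ball{i}_center")])
cv2.imwrite("pics/t5.png",np.hstack([cv2.resize(a[120:220,200:320],(400,333)),cv2.resize(b[220:340,280:430],(400,333))])[:,:,::-1])
E
```

```text
time: 15.42
ee_pos: [0.646, 0.2005, 0.1456]
tcp_rot: [177.3, 0.6, -95.6]
wrist_force: [-1.3, -1.9, 0.4]
opening: 0.01
time: 15.83
ee_pos: [0.646, 0.2005, 0.1457]
tcp_rot: [177.3, 0.6, -95.6]
wrist_force: [-2.1, -1.0, 1.9]
opening: 0.01
[0.646  0.2005 0.1457] [177.3   0.6 -95.6] [-0.12  0.34  0.03] 0.08040644142031117 0.03905288583361591 1.1186592839095129 0.08938861064929564
[(array([275., 166.]), 0.58), (array([335., 280.]), 0.46)]
[(array([170., 173.]), 0.75), (array([268., 173.]), 0.64), (array([346., 279.]), 0.55)]
[(array([274., 152.]), 0.49), (array([169., 174.]), 0.3), (array([340., 288.]), 0.53), (array([317., 293.]), 0.41)]
```

View pics/t5.png

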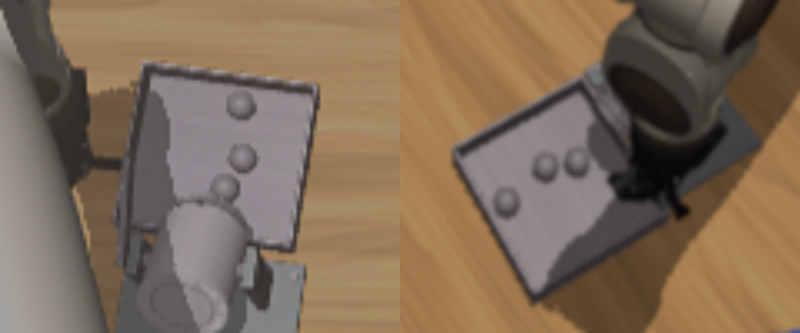

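All three balls lie in the tray, visible in both views. Swing back.

```bash
cat > ang.py <<'E'
from h import *
o=bot.get_obs();p=o['ee_pos'];s,z=[np.dot(p[:2]-[.5543,.0907],[.995,-.099]),p[2]-.1066];print(p.round(4),o['tcp_rot'].round(1),o['torque'].round(2),s.round(4),z.round(4),np.arctan2(s,z).round(3),np.hypot(s,z).round(4))
E
P="python3 -m pendant"; $P '[[[0,0.9,-1.5,0,0,0,0],[0,1.2,-1.4,0,0,0,0],[0,1.45,-1.1,0,0,0,0],[0,1.6,-0.75,0,0,0,0]]]';python3 ang.py
```

```text
time: 16.57
ee_pos: [0.6066, 0.2039, 0.1917]
tcp_rot: [178.2, 0.6, -95.8]
wrist_force: [13.5, -2.3, -3.7]
opening: 0.0098
[0.6066 0.2039 0.1917] [178.2   0.6 -95.8] [-0.52 -3.18  0.09] 0.0408 0.0851 0.447 0.0944
```

```bash
P="python3 -m pendant"; $P '[[[0,1.7,-0.5,0,0,0,0],[0,1.8,-0.2,0,0,0,0],[0,1.8,0.1,0,0,0,0],[0,1.75,0.5,0,0,0,0]]]';python3 ang.py
```

```text
time: 16.9
ee_pos: [0.5491, 0.2091, 0.2032]
tcp_rot: [-179.6, 0.8, -96.1]
wrist_force: [14.2, -9.8, -5.2]
opening: 0.0095
[0.5491 0.2091 0.2032] [-179.6    0.8  -96.1] [-2.2  -2.88  0.11] -0.0169 0.0966 -0.173 0.098
```

```bash
P="python3 -m pendant"; $P '[[[0,1.7,0.7,0,0,0,0],[0,1.6,0.95,0,0,0,0],[0,1.4,1.2,0,0,0,0],[0,1.1,1.4,0,0,0,0]]]';python3 ang.py
```

```text
time: 17.23
ee_pos: [0.5004, 0.2142, 0.1734]
tcp_rot: [-177.5, 1.1, -96.2]
wrist_force: [-9.0, -1.1, 24.7]
opening: 0.0095
[0.5004 0.2142 0.1734] [-177.5    1.1  -96.2] [-0.07  1.49  0.43] -0.0659 0.0668 -0.779 0.0938
```

```bash
P="python3 -m pendant"; $P '[[[0,0.8,1.2,0,0,0,0],[0,0.6,1.0,0,0,0,0],[0,0.3,0.6,0,0,0,0]]]';python3 ang.py;  $P '[[[0,0.1,0.5,0,0,0,0],[0,0,0.4,0,0,0,0]]]';python3 ang.py
```

```text
time: 17.48
ee_pos: [0.4901, 0.2151, 0.1578]
tcp_rot: [-175.8, 1.4, -96.3]
wrist_force: [-0.4, -13.8, 45.8]
opening: 0.0097
[0.4901 0.2151 0.1578] [-175.8    1.4  -96.3] [-2.63 -0.26 -0.14] -0.0762 0.0512 -0.98 0.0918
time: 17.65
ee_pos: [0.4904, 0.2151, 0.158]
tcp_rot: [-175.2, 1.7, -96.3]
wrist_force: [-16.6, -4.0, 19.3]
opening: 0.0097
[0.4904 0.2151 0.158 ] [-175.2    1.7  -96.3] [-0.76  3.25  0.06] -0.0759 0.0514 -0.975 0.0917
```

```bash
P="python3 -m pendant"; $P '[[[0,0,0,0,0,0,60],[0,0,0,0,0,0,100],[0,0,0,0,0,0,100],[0,0,-1,0,0,0,100],[0,0,-3,-0.08,0.03,0,100]]]';  $P '[[[0,0,-3.5,0,0,0,100],[0,0,-3,0,0,0,100],[0,0,-2,0,0,0,100],[0,0,0,0,0,0,100]]]';python3 - <<'E'
from h import *
o=bot.get_obs();print(o['ee_pos'].round(4),o['tcp_rot'].round(1),o['q'].round(1))
im=bot.camera("wrist");cv2.imwrite("pics/w6.png",im[:,:,::-1])
for t,z in[("crank_grip",.1686),("canister_rim",.191)]:
  for m in bot.mark_of("wrist",t): print(t,np.round(m["uv"]),round(m["confidence"],2),onz("wrist",m["uv"],z,o).round(4))
print(proj("wrist",[.489,.209,.1686],o))
print(proj("wrist",[.5543,.0907,.191],o))
E
```

```text
time: 18.07
ee_pos: [0.4818, 0.2124, 0.1938]
tcp_rot: [179.9, -0.2, -96.4]
wrist_force: [-1.0, -0.7, 0.2]
opening: 0.0694
time: 18.4
ee_pos: [0.4823, 0.2126, 0.2818]
tcp_rot: [179.3, -0.5, -96.4]
wrist_force: [1.5, 0.3, 0.1]
opening: 0.0853
[0.4823 0.2126 0.2818] [179.3  -0.5 -96.4] [ 2.380e+01  4.200e+00  1.500e+01  1.017e+02 -1.000e-01 -5.970e+01]
crank_grip [310. 195.] 0.66 [0.4898 0.2073 0.1686]
canister_rim [115.  56.] 0.74 [0.6011 0.0966 0.191 ]
canister_rim [187.  33.] 0.57 [0.5529 0.0889 0.191 ]
[311.31711954 196.96823718]
[184.95791392  36.73184058]
```

View pics/w6.png

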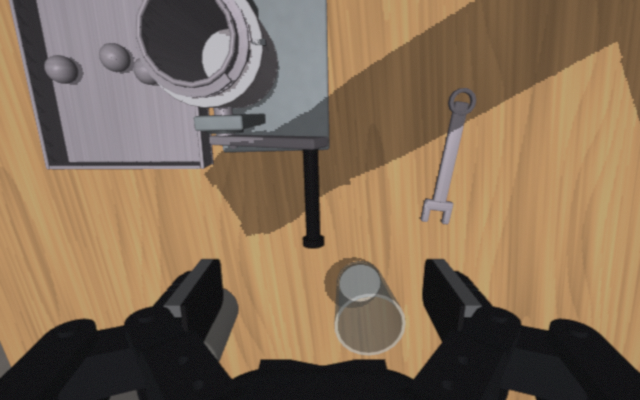

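Crank and canister are back in their start position: crank grip (310,195) against a predicted (311,197). The canister is empty, and the balls are in the tray at (60,69), (113,57) and (148,70). Back to the cap.

```bash
P="python3 -m pendant"; $P '[[[3.6,-0.6,0,0,0,0,100],[3.8,-0.6,0,0,0,0,100],[3.8,-0.6,0,0,0,0,100],[3.8,-0.6,0,0,0,0,100],[3.8,-0.6,0,0,0,0,100]]]';$P '[[[3.8,-0.6,0,0,0,0,100],[3.8,-0.6,0,0,0,0,100],[3.8,-0.6,0,0,0,0,100],[3.8,-0.6,0,0,0,0,100],[3.8,-0.6,0,0,0,0,100]]]';$P '[[[3.8,-0.6,0,0,0,0,100],[0,0,0,0,0,-0.12,100],[0,0,0,0,0,-0.12,100],[0,0,0,0,0,-0.12,100],[0,0,0,0,0,-0.12,100]]]';$P '[[[0,0,0,0,0,-0.12,100],[0,0,0,0,0,-0.12,100],[0,0,0,0,0,0,100]]]';python3 - <<'E'
from h import *
o=bot.get_obs();print(o['ee_pos'].round(4),o['tcp_rot'].round(1),o['q'].round(1))
E
```

```text
time: 18.97
ee_pos: [0.4887, 0.022, 0.2708]
tcp_rot: [178.4, -0.8, -95.7]
wrist_force: [1.6, -0.2, -0.1]
opening: 0.0855
time: 19.38
ee_pos: [0.4956, -0.179, 0.2659]
tcp_rot: [178.0, -0.7, -95.6]
wrist_force: [0.2, 0.3, 0.7]
opening: 0.0854
time: 19.8
ee_pos: [0.494, -0.2281, 0.2568]
tcp_rot: [177.3, 0.8, -67.9]
wrist_force: [-0.3, 0.4, 0.9]
opening: 0.0856
time: 20.05
ee_pos: [0.4924, -0.2283, 0.2519]
tcp_rot: [177.4, 1.8, -53.2]
wrist_force: [-0.3, -0.5, -1.1]
opening: 0.0851
[ 0.4924 -0.2283  0.2519] [177.4   1.8 -53.2] [ -24.1    7.4   15.   100.4   -1.4 -150.9]
```

```bash
P="python3 -m pendant"; $P '[[[3.0,0.3,0,0,0,0,100],[0,0,0,0.045,0.03,0,100],[0,0,0,0,0,0.02,100],[0,0,2,0,0,0,100],[0,0,0,0,0,0,100]]]';python3 - <<'E'
from h import *
o=bot.get_obs();print(o['ee_pos'].round(4),o['tcp_rot'].round(1),o['q'].round(1))
im=bot.camera("wrist")
for m in bot.mark_of("wrist","cap_center"): print(np.round(m["uv"]),round(m["confidence"],2),onz("wrist",m["uv"],.0355,o).round(4))
g=cv2.cvtColor(im,cv2.COLOR_RGB2GRAY);u,v=proj("wrist",[.5075,-.2545,.067],o).astype(int);print(u,v)
x0,y0=u-50,v-50;t=(g[y0:y0+100,x0:x0+100]<45).astype(np.uint8)
n,l,s,c=cv2.connectedComponentsWithStats(t);k=l[50,50];print(s[k],c[k]+[x0,y0]);print(cv2.minAreaRect(np.argwhere(l==k)[:,::-1].astype(np.float32)))
big=cv2.resize(im[v-90:v+90,u-120:u+120][:,:,::-1],None,fx=3,fy=3)
pl=lambda P,col:cv2.polylines(big,[np.array([(proj("wrist",p,o)-[u-120,v-90]+.5)*3 for p in P]).astype(int)],True,col,1)
c=[.5075,-.2545];a=np.radians(-54.7)
pl([[c[0]+.044*np.cos(t),c[1]+.044*np.sin(t),.033] for t in np.linspace(0,6.28,60)],(0,255,0))
pl([[c[0]+.018*(np.cos(a)*i-np.sin(a)*j),c[1]+.018*(np.sin(a)*i+np.cos(a)*j),.067] for i,j in((1,1),(1,-1),(-1,-1),(-1,1))],(0,0,255))
cv2.imwrite("pics/ov7.png",big)
E
```

```text
time: 20.47
ee_pos: [0.5079, -0.2544, 0.2182]
tcp_rot: [179.4, 1.0, -55.5]
wrist_force: [-1.5, 0.1, -0.8]
opening: 0.0854
[ 0.5079 -0.2544  0.2182] [179.4   1.  -55.5] [ -26.6    8.5   12.4   95.1   -0.  -151.1]
[318. 177.] 0.58 [ 0.5097 -0.2529  0.0355]
321 185
[  28   23   39   45 1620] [318.56728395 179.07407407]
((47.0, 45.0), (44.0, 38.0), 90.0)
```

View pics/ov7.png

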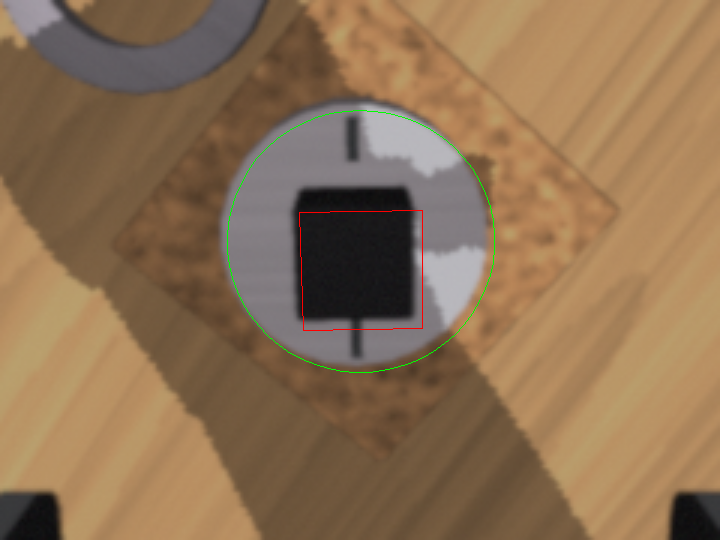

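The cap is about 2–3 px off the guess, at (0.511, −0.2556), which matches where I released it. Descend to it.

```bash
P="python3 -m pendant"; $P '[[[0.3,-0.15,1,0.01,0.017,0,100],[0,0,3.5,0,0,0,100],[0,0,3.5,0,0,0,100],[0,0,3.5,0,0,0,100],[0,0,2.5,0,0,0,100]]]';$P '[[[0,0,0,0,0,0,100]]]';python3 - <<'E'
from h import *
o=bot.get_obs();print(o['ee_pos'].round(4),o['tcp_rot'].round(1),o['q'].round(1))
E
```

```text
time: 20.98
ee_pos: [0.5176, -0.2579, 0.0939]
tcp_rot: [-179.3, -1.4, -55.8]
wrist_force: [0.0, -0.6, -1.3]
opening: 0.0854
time: 21.07
ee_pos: [0.5159, -0.2568, 0.0904]
tcp_rot: [-179.5, -1.1, -55.8]
wrist_force: [-0.6, 1.3, -0.3]
opening: 0.0856
[ 0.5159 -0.2568  0.0904] [-179.5   -1.1  -55.8] [-2.640e+01  6.800e+00 -3.500e+00  7.840e+01 -1.000e-01 -1.506e+02]
```

```bash
P="python3 -m pendant"; $P '[[[-0.5,0.5,1,-0.01,-0.02,0,100],[-0.2,0.25,1.5,0,0,0,100],[0,0,1.5,0,0,0,100],[0,0,0.3,0,0,0,100],[0,0,0,0,0,0,100]]]';python3 - <<'E'
from h import *
o=bot.get_obs();print(o['ee_pos'].round(4),o['tcp_rot'].round(1),o['q'].round(1))
E
```

```text
time: 21.48
ee_pos: [0.5078, -0.256, 0.0559]
tcp_rot: [-179.9, -0.3, -56.0]
wrist_force: [0.4, 0.6, -0.2]
opening: 0.0854
[ 0.5078 -0.256   0.0559] [-179.9   -0.3  -56. ] [ -26.7    7.5   -6.6   75.6   -0.  -150.8]
```

```bash
P="python3 -m pendant"; $P '[[[0,0,1.1,0,0,-0.014,100],[0,0,1.0,0,0,0,100],[0,0,0.3,0,0,0,100],[0,0,0.1,0,0,0,100]]]';python3 - <<'E'
from h import *
o=bot.get_obs();print(o['ee_pos'].round(4),o['tcp_rot'].round(1),o['q'].round(1))
E
```

```text
time: 21.82
ee_pos: [0.5102, -0.2572, 0.034]
tcp_rot: [-179.8, -0.5, -55.1]
wrist_force: [1.0, 0.3, 0.3]
opening: 0.0851
[ 0.5102 -0.2572  0.034 ] [-179.8   -0.5  -55.1] [-2.670e+01  8.100e+00 -8.400e+00  7.290e+01 -1.000e-01 -1.516e+02]
```

```bash
P="python3 -m pendant"; $P '[[[-0.1,-0.1,-0.2,0,0,0,60],[0,0,0,0,0,0,30],[0,0,0,0,0,0,10],[0,0,0,0,0,0,10],[0,0,0,0,0,0,10]]]' 110;$P '[[[0,0,0,0,0,0,10],[0,0,0,0,0,0,10],[0,0,0,0,0,0,10]]]';python3 - <<'E'
from h import *
o=bot.get_obs();print(o['ee_pos'].round(4),o['tcp_rot'].round(1),o['torque'].round(2))
E
```

```text
time: 22.23
ee_pos: [0.511, -0.2558, 0.0373]
tcp_rot: [-179.7, -0.6, -55.1]
wrist_force: [-0.3, 0.9, -2.8]
opening: 0.0343
time: 22.48
ee_pos: [0.5107, -0.2557, 0.0371]
tcp_rot: [-179.8, -0.6, -55.1]
wrist_force: [-0.1, 0.6, 1.2]
opening: 0.0344
[ 0.5107 -0.2557  0.0371] [-179.8   -0.6  -55.1] [-0.02  0.07 -0.  ]
```

```bash
P="python3 -m pendant"; $P '[[[0,0,-2,0,0,0,10],[0,0,-3.8,0,0,0,10],[0,0,-3.8,0,0,0,10],[0,0,-3.8,0,0,0,10],[0,0,-3.8,0,0,0,10]]]';$P '[[[0,0,-3.8,0,0,0,10],[0,0,-2.5,0,0,0,10],[-2.5,-2.3,0,0,0,0,10],[-2.8,-2.5,0,0,0,0,10],[-2.8,-2.5,0,0,0,0,10]]]';$P '[[[-2.8,-2.5,0,0,0,0,10],[-2.8,-2.5,0,0,0,0,10],[-2.8,-2.5,0,0,0,0,10],[-2.8,-2.5,0,0,0,0,10],[-1,-1,0,0,0,0,10]]]';$P '[[[0,0,0,0,0,-0.12,10],[0,0,0,0,0,-0.12,10],[0,0,0,0,0,-0.12,10],[0,0,0,0,0,-0.1,10],[0,0,0,0,0,0,10]]]';python3 - <<'E'
from h import *
o=bot.get_obs();print(o['ee_pos'].round(4),o['tcp_rot'].round(1),o['q'].round(1))
E
```

```text
time: 22.9
ee_pos: [0.504, -0.2522, 0.2022]
tcp_rot: [179.6, 0.6, -55.1]
wrist_force: [1.6, 0.0, -3.3]
opening: 0.0342
time: 23.32
ee_pos: [0.5191, -0.1481, 0.2765]
tcp_rot: [179.9, -0.0, -55.7]
wrist_force: [1.4, 0.3, -3.6]
opening: 0.0346
time: 23.73
ee_pos: [0.5407, 0.0247, 0.2753]
tcp_rot: [179.9, 0.0, -55.7]
wrist_force: [-0.1, 0.0, -2.8]
opening: 0.0347
time: 24.15
ee_pos: [0.5403, 0.0311, 0.2726]
tcp_rot: [179.8, 0.4, -27.9]
wrist_force: [0.1, 0.8, -3.0]
opening: 0.0344
[0.5403 0.0311 0.2726] [179.8   0.4 -27.9] [   3.3    5.3   15.1  100.2    0.  -148.8]
```

```bash
P="python3 -m pendant"; $P '[[[-0.8,-3,0,0,0,0,10],[-0.8,-2.9,0,0,0.012,0,10],[0,0,0,0,0,0,10],[0,0,2,0,0,0,10],[0,0,0,0,0,0,10]]]';python3 - <<'E'
from h import *
o=bot.get_obs();p=o['ee_pos'];print(p.round(4),o['tcp_rot'].round(1),o['q'].round(1))
d=np.array([.5538,.0903])-p[:2];a=np.radians(o['tcp_rot'][2]);print(d@[np.cos(a),np.sin(a)],d@[np.sin(a),-np.cos(a)],p[2]-.2076)
im=bot.camera("scene");cv2.imwrite("pics/s8.png",cv2.resize(im[190:290,310:440],None,fx=5,fy=5,interpolation=cv2.INTER_CUBIC)[:,:,::-1])
E
```

```text
time: 24.57
ee_pos: [0.5545, 0.0923, 0.2504]
tcp_rot: [179.7, -0.3, -29.0]
wrist_force: [-0.3, -0.3, -5.3]
opening: 0.0346
[0.5545 0.0923 0.2504] [179.7  -0.3 -29. ] [   9.6    7.1   14.5   97.4   -0.4 -141.4]
0.0003913146100305799 0.002090848447225803 0.04277559215214943
```

View pics/s8.png

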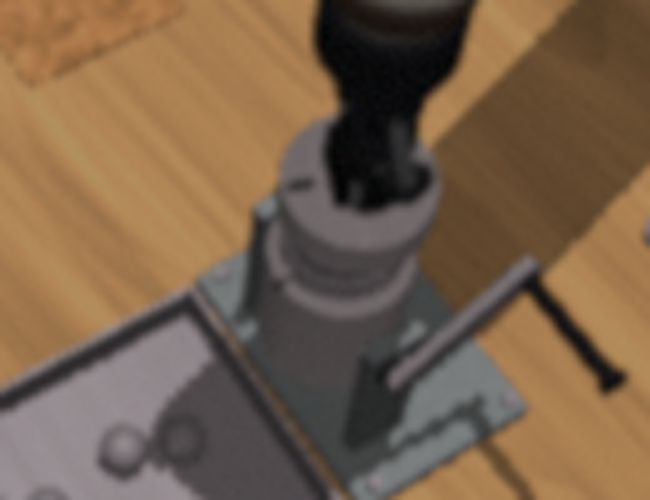

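The cap is held level above the neck. Centre and lower onto the thread.

```bash
cat > e.py <<'E'
from h import *
o=bot.get_obs();p=o['ee_pos'];print(p.round(4),o['tcp_rot'].round(1),o['torque'].round(2),o['wrist_force'].round(1))
d=np.array([.5538,.0903])-p[:2];a=np.radians(o['tcp_rot'][2]);print("need cm",(100*d@[np.cos(a),np.sin(a)]).round(2),(100*d@[np.sin(a),-np.cos(a)]).round(2),(100*(p[2]-.2076)).round(2))
E
P="python3 -m pendant"; $P '[[[0,0.2,1.2,0,0,0,10],[0,0,1.2,0,0,0,10],[0,0,0,0,0,0,10]]]';python3 e.py
```

```text
time: 24.87
ee_pos: [0.554, 0.0892, 0.2304]
tcp_rot: [179.9, -0.5, -29.3]
wrist_force: [-0.1, 0.4, -4.3]
opening: 0.0345
[0.554  0.0892 0.2304] [179.9  -0.5 -29.3] [-0.02  0.03 -0.02] [-0.1  0.4 -4.3]
need cm -0.07 -0.09 2.28
```

```bash
P="python3 -m pendant"; $P '[[[-0.1,-0.1,0.9,0,0,0,10],[0,0,0.8,0,0,0,10],[0,0,0.2,0,0,0,10]]]';python3 e.py;$P '[[[0,0,0.3,0,0,0,10]]]'; python3 e.py; $P '[[[0,0,0.2,0,0,0,10]]]'; python3 e.py
```

```text
time: 25.12
ee_pos: [0.5541, 0.0898, 0.2118]
tcp_rot: [179.9, -0.6, -29.5]
wrist_force: [-0.9, -0.0, -3.4]
opening: 0.0343
[0.5541 0.0898 0.2118] [179.9  -0.6 -29.5] [ 0.01 -0.04  0.01] [-0.9 -0.  -3.4]
need cm -0.05 -0.03 0.42
time: 25.2
ee_pos: [0.5541, 0.0897, 0.2087]
tcp_rot: [179.9, -0.6, -29.5]
wrist_force: [-0.5, 0.1, -3.7]
opening: 0.0344
[0.5541 0.0897 0.2087] [179.9  -0.6 -29.5] [0.   0.02 0.06] [-0.5  0.1 -3.7]
need cm -0.05 -0.03 0.11
time: 25.28
ee_pos: [0.5541, 0.0897, 0.2072]
tcp_rot: [180.0, -0.6, -29.5]
wrist_force: [-4.7, 0.1, 13.5]
opening: 0.0346
[0.5541 0.0897 0.2072] [180.   -0.6 -29.5] [-0.2   1.15 -0.01] [-4.7  0.1 13.5]
need cm -0.06 -0.04 -0.04
```

Seated at the thread start (z as predicted, contact 13 N). Screw clockwise.

```bash
P="python3 -m pendant"; $P '[[[0,0,0.03,0,0,0.1,10],[0,0,0.05,0,0,0.12,10],[0,0,0.05,0,0,0.12,10],[0,0,0.05,0,0,0.12,10]]]';python3 e.py;$P '[[[0,0,0.05,0,0,0.12,10],[0,0,0.05,0,0,0.12,10],[0,0,0.05,0,0,0.12,10],[0,0,0.05,0,0,0.12,10]]]'; python3 e.py
```

```text
time: 25.62
ee_pos: [0.5545, 0.0897, 0.2068]
tcp_rot: [-179.6, -0.6, -56.7]
wrist_force: [0.4, 0.1, -4.0]
opening: 0.0342
[0.5545 0.0897 0.2068] [-179.6   -0.6  -56.7] [0.08 0.08 0.  ] [ 0.4  0.1 -4. ]
need cm -0.09 0.03 -0.08
time: 25.95
ee_pos: [0.5549, 0.0898, 0.2054]
tcp_rot: [-179.3, -0.4, -85.3]
wrist_force: [-0.3, 0.3, -3.0]
opening: 0.0342
[0.5549 0.0898 0.2054] [-179.3   -0.4  -85.3] [ 0.04 -0.04 -0.06] [-0.3  0.3 -3. ]
need cm -0.06 0.1 -0.22
```

```bash
P="python3 -m pendant"; $P '[[[0,0.05,0.06,0,0,0.12,10],[0,0.05,0.06,0,0,0.12,10],[0,0,0.06,0,0,0.12,10],[0,0,0.06,0,0,0.12,10]]]';python3 e.py;$P '[[[0,0,0.06,0,0,0.12,10],[0,0,0.06,0,0,0.12,10],[0,0,0.06,0,0,0.12,10],[0,0,0.06,0,0,0.12,10]]]'; python3 e.py
```

```text
time: 26.28
ee_pos: [0.5542, 0.0899, 0.2035]
tcp_rot: [-179.1, 0.1, -114.0]
wrist_force: [-0.1, -0.2, -3.0]
opening: 0.0344
[0.5542 0.0899 0.2035] [-1.791e+02  1.000e-01 -1.140e+02] [ 0.06 -0.01 -0.02] [-0.1 -0.2 -3. ]
need cm -0.02 0.05 -0.41
time: 26.62
ee_pos: [0.5546, 0.0899, 0.2018]
tcp_rot: [-179.2, 0.5, -142.6]
wrist_force: [0.9, -0.3, -1.7]
opening: 0.0344
[0.5546 0.0899 0.2018] [-179.2    0.5 -142.6] [-0.15 -0.    0.06] [ 0.9 -0.3 -1.7]
need cm 0.04 0.08 -0.58
```

```bash
P="python3 -m pendant"; $P '[[[0,0.05,0.06,0,0,0.12,10],[0,0,0.06,0,0,0.12,10],[0,0,0.05,0,0,0.12,10],[0,0,0.05,0,0,0.12,10]]]' 120;python3 e.py;$P '[[[0,0,0.05,0,0,0.12,10],[0,0,0.03,0,0,0.1,10]]]'; python3 e.py;$P '[[[0,0,0.02,0,0,0.1,10],[0,0,0.02,0,0,0.1,10]]]'; python3 e.py
```

```text
time: 26.95
ee_pos: [0.5547, 0.0899, 0.2007]
tcp_rot: [-179.5, 0.9, -171.3]
wrist_force: [-1.3, -2.2, 0.9]
opening: 0.0345
[0.5547 0.0899 0.2007] [-179.5    0.9 -171.3] [-0.53  0.38  0.09] [-1.3 -2.2  0.9]
need cm 0.09 0.05 -0.69
time: 27.12
ee_pos: [0.5547, 0.0898, 0.2004]
tcp_rot: [-179.8, 1.1, 175.5]
wrist_force: [0.1, -4.8, -4.1]
opening: 0.0342
[0.5547 0.0898 0.2004] [-179.8    1.1  175.5] [-1.5   0.78  0.63] [ 0.1 -4.8 -4.1]
need cm 0.1 0.04 -0.72
time: 27.28
ee_pos: [0.5561, 0.089, 0.2009]
tcp_rot: [-179.9, 1.3, 163.8]
wrist_force: [-7.9, 4.9, 4.9]
opening: 0.0346
[0.5561 0.089  0.2009] [-179.9    1.3  163.8] [0.98 1.61 4.95] [-7.9  4.9  4.9]
need cm 0.25 0.06 -0.67
```

Hard stop felt at about yaw 172, with torque up to 4.9 N m. Relax, release, and look at the ribs.

```bash
P="python3 -m pendant"; $P '[[[0,0,0,0,0,-0.08,10]]]';python3 e.py;$P '[[[0,0,0,0,0,-0.04,10],[0,0,0,0,0,0,10]]]'; python3 e.py; $P '[[[0,0,0,0,0,0,65],[0,0,0,0,0,0,80],[0,0,0,0,0,0,100],[0,0,-2.5,0,0,0,100],[0,0,-3.5,0,0,0,100]]]';  $P '[[[0,0,-2.5,0,0,0,100],[0,0,0,0,0.02,0,100],[0,0,0,0,0,0,100]]]'
python3 - <<'E'
from h import *
o=bot.get_obs();print(o['ee_pos'].round(4),o['tcp_rot'].round(1))
im=bot.camera("wrist");cv2.imwrite("pics/w9.png",im[:,:,::-1])
c=[.5543,.0907];u,v=proj("wrist",[*c,.2],o).astype(int)
big=cv2.resize(im[max(v-90,0):v+90,u-120:u+120][:,:,::-1],None,fx=3,fy=3);v0=max(v-90,0);print(u,v)
pl=lambda P,col:cv2.polylines(big,[np.array([(proj("wrist",p,o)-[u-120,v0]+.5)*3 for p in P]).astype(int)],True,col,1)
a=np.radians(-5.7)
pl([[c[0]+.044*np.cos(t),c[1]+.044*np.sin(t),.196] for t in np.linspace(0,6.28,60)],(0,255,0))
pl([[c[0]+r*np.cos(a),c[1]+r*np.sin(a),.196] for r in(-.044,.044)],(255,0,0))
pl([[c[0]+.018*(np.cos(a)*i-np.sin(a)*j),c[1]+.018*(np.sin(a)*i+np.cos(a)*j),.23] for i,j in((1,1),(1,-1),(-1,-1),(-1,1))],(0,0,255))
cv2.imwrite("pics/ov9.png",big)
E
```

```text
time: 27.37
ee_pos: [0.557, 0.0903, 0.2012]
tcp_rot: [-180.0, 1.4, 168.0]
wrist_force: [-5.2, 6.7, -5.7]
opening: 0.0344
[0.557  0.0903 0.2012] [-180.     1.4  168. ] [ 1.61  0.98 -0.43] [-5.2  6.7 -5.7]
need cm 0.31 -0.06 -0.64
time: 27.53
ee_pos: [0.5564, 0.0899, 0.2011]
tcp_rot: [-179.8, 1.4, 170.7]
wrist_force: [0.6, -0.0, -4.0]
opening: 0.0343
[0.5564 0.0899 0.2011] [-179.8    1.4  170.7] [ 0.03 -0.09  0.85] [ 0.6 -0.  -4. ]
need cm 0.26 -0.0 -0.65
time: 27.95
ee_pos: [0.5538, 0.0903, 0.2576]
tcp_rot: [-179.7, 1.0, 170.5]
wrist_force: [-0.0, -0.2, 1.2]
opening: 0.0853
time: 28.2
ee_pos: [0.5543, 0.0908, 0.292]
tcp_rot: [-179.9, 0.4, 170.4]
wrist_force: [1.0, 0.1, -0.7]
opening: 0.0852
[0.5543 0.0908 0.292 ] [-179.9    0.4  170.4]
322 206
```

View pics/ov9.png

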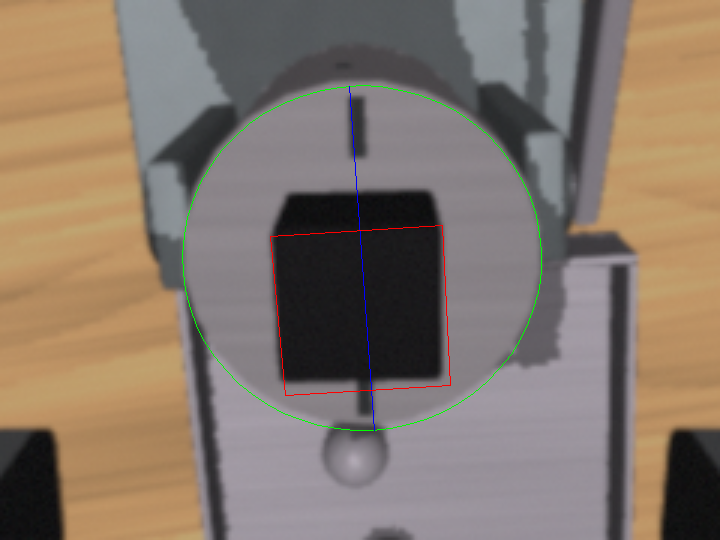

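The ribs line up with the stand axis, within about 3° past my estimate, and the stop was felt. Final check on the balls and bystanders.

```bash
python3 -m pendant '[[[0,0,-3,0,0,0,100],[0,0,-3,0,0,0,100],[0,0,0,0,0,0,100]]]'
python3 - <<'E'
from h import *
b=bot.camera("scene");a=cv2.imread("pics/scene0.png")
for t in["flask_center","wash_bottle_center","beaker_center"]:print(t,[(np.round(m["uv"]).tolist(),round(m["confidence"],2)) for m in bot.mark_of("scene",t)][:2])
w=np.vstack([a[160:390,220:500],b[160:390,220:500,::-1]]);cv2.imwrite("pics/f.png",cv2.resize(w,None,fx=1.3,fy=1.3))
E
```

```text
time: 28.5
ee_pos: [0.5522, 0.0906, 0.3502]
tcp_rot: [-179.8, 0.2, 170.3]
wrist_force: [-0.6, -0.7, 0.4]
opening: 0.0851
flask_center [([260.0, 204.0], 0.63)]
wash_bottle_center [([425.0, 355.0], 0.73), ([424.0, 254.0], 0.66)]
beaker_center [([470.0, 310.0], 0.64), ([422.0, 254.0], 0.54)]
```

Run:
```python
from h import *
b=bot.camera("scene")[:,:,::-1];a=cv2.imread("pics/scene0.png")
for n,(x,y) in dict(flask=(262,203),wash=(424,355),beaker=(470,308)).items():
    A,B=[cv2.cvtColor(np.ascontiguousarray(i[y-28:y+28,x-22:x+22]),cv2.COLOR_BGR2GRAY).astype(np.float32) for i in(a,b)]
    print(n,cv2.phaseCorrelate(A,B),np.abs(A-B).mean())
bot.job_done();print(bot.get_obs()["time"])
```

```text
flask ((0.48294071861507604, 0.011889470304929262), 1.0079590871598985) 7.9415584
wash ((0.4778127951985738, -0.06891956690074608), 0.9999164178636339) 8.735795
beaker ((0.5415676890142791, 0.031202639764664752), 1.0058750058986523) 9.104302
the job is handed in; nothing more can be done
the job is handed in; nothing more can be done
```

The job is handed in, at about 28.6 s on the robot's clock. I unscrewed the cap and set it knob up on the mat nearest the base. I then cranked the canister to its tipped stop, swung it back upright and screwed the cap down to the hard stop.

**Last checks:**
- **Balls:** all three were seen in the tray, and the canister was seen empty and upright with the crank back at its start position.
- **Cap:** the stop was felt well above 0.8 N m, peaking at 4.9 N m. The ribs then lay about 3° clockwise past my estimate of the stand's axis. That estimate is only good to about 1°, so I took the cap as home on the torque and did not correct it.
- **Bystanders:** the flask, wash bottle and beaker show the same image shift, about half a pixel, against the first picture. I take that as an artefact of the comparison, meaning none of them moved. Pixel brightness there differed by 8–9 levels, which I did not look into.
- **Not seen:** a last before-and-after picture could not be viewed, as the viewer's limit was reached. The bystander check is therefore numeric only.

The open gripper was clear of everything, about 12 cm above the cap, at hand-in.

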